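# Put the spice jar back in the covered carousel

### The job

Put the spice jar that stands on the worktop away in the spice carousel. First turn the carousel by the wooden knob on top until its one empty cradle stands in the middle of the opening in the clear cover, then lower the jar, foot first and leaning with the cradle, until it sits on the cradle's floor, and only then let go of it. Leave the pepper mill, the salt shaker and the mug where they stand.

Things in the scene. Friction and masses are not known exactly. Their poses are not given: they have to be found in the camera images.
- spice_jar: The loose spice jar: a glass cylinder with a dark cap, 41 mm in diameter, 105 mm tall (cap: the top 21 mm, same width), about 0.11 kg, of the same kind as the jars in the carousel. It stands upright, left of the carousel, about 100 mm or more in front of a microwave 260 mm high; a wall cabinet hangs over that, from 560 mm up. Origin: underside centre; z runs up through its cap.
- carousel: Fixed stand of the spice carousel: round wooden base (292 mm across, 12 mm high) under a clear plastic cover (wall at radius 141 mm, roof top at 150 mm, hole of radius 34 mm round the knob's shaft). A 90 degree sector with steel edging is cut out of wall and roof; its middle lies towards -x of this body, roughly to the robot's right. Origin: underside centre, on the turning axis; z up.
- carousel_turn (a joint): Angle of the turning part: knob, shaft, six cradles 60 degrees apart, five holding jars that stay in them. Turns both ways, several turns, slight friction (0.06 N m), stays where left. 0 (or 6.283, a whole turn) = empty cradle in the middle of the opening; grows counter-clockwise seen from above.
- carousel_knob (a point): Centre of the knob at the height to grip it: 176 mm above the worktop, on the turning axis. The knob is an upright round wooden cylinder, 45 mm in diameter, from 157 to 191 mm above the worktop; the cover's roof is below it at 150 mm. The frame turns with the knob.
- empty_cradle: The empty cradle: a steel cup leaning outwards 30 degrees from vertical, 53 mm outer and 48 mm inner diameter, 45 mm deep with a 4 mm floor. Origin: underside centre, 58 mm from the turning axis, 34 mm above the worktop. z runs up the cup's axis out of its mouth (the jar enters along -z), y is level. A seated jar's origin is at z = 4 mm here; it sticks out 64 mm, leaning a little in the play.
- pepper_mill: A turned wooden pepper mill, 58 mm in diameter, 170 mm tall; loose, to be left alone. Origin: centre of its underside.
- salt_shaker: A glass salt shaker with a grey top, 44 mm in diameter, 90 mm tall; loose, to be left alone. Origin: centre of its underside.
- mug: A dark blue mug on the left, by the wall and the keys, 89 mm wide with a handle (125 mm over the handle), 99 mm tall; loose, to be left alone. Origin: centre of its underside.
Mind the look-alikes: they are no part of the job. What is shaped like the spice_jar but pink is not meant.

How it is judged (in metres and radians):
On the way, in this order (a step that is already met when the one before it is completed fails the run):
1. the empty cradle has been turned to the middle of the opening (within 12 degrees) while the jar is still outside the carousel (y of empty_cradle in the frame of carousel between -0.0125 and 0.0125 m and x of empty_cradle in the frame of carousel below -0.05 m and distance between spice_jar and empty_cradle above 0.1 m), for 0.2 s.
2. the jar is down in the cradle (within 8 mm of its floor), the cradle still facing the opening, while the fingers still hold it (y of empty_cradle in the frame of carousel between -0.0125 and 0.0125 m and x of empty_cradle in the frame of carousel below -0.05 m and x of spice_jar in the frame of empty_cradle between -0.008 and 0.008 m and y of spice_jar in the frame of empty_cradle between -0.008 and 0.008 m and z of spice_jar in the frame of empty_cradle between -0.002 and 0.012 m and angle between the z axis of spice_jar and the z axis of empty_cradle, either way round below 0.25 rad and angle between spice_jar's own z axis and vertical below 0.9 rad and contact force between the fingers and spice_jar above 0.3 N), for 0.1 s.
At the end, for the whole second after the job is handed in: The jar stands on the floor of the cradle that was empty (origin within 5 mm of the floor and 8 mm of the cradle's axis, leaning with it within 14 degrees), cap up and at rest, released; that cradle is in the middle of the cover's opening within 12 degrees (y of empty_cradle in the frame of carousel between -0.0125 and 0.0125 m and x of empty_cradle in the frame of carousel below -0.05 m and x of spice_jar in the frame of empty_cradle between -0.008 and 0.008 m and y of spice_jar in the frame of empty_cradle between -0.008 and 0.008 m and z of spice_jar in the frame of empty_cradle between -0.002 and 0.009 m and angle between the z axis of spice_jar and the z axis of empty_cradle, either way round below 0.25 rad and angle between spice_jar's own z axis and vertical below 0.9 rad and linear speed of spice_jar below 0.02 m/s and contact force between the fingers and spice_jar below 0.05 N); the robot touches nothing.
It fails at once if the pepper mill is knocked or shifted by more than 2 cm (distance of pepper_mill from where it was at the start of the episode above 0.02 m).
It fails at once if the salt shaker is knocked or shifted by more than 2 cm (distance of salt_shaker from where it was at the start of the episode above 0.02 m).
It fails at once if the mug is knocked or shifted by more than 2 cm (distance of mug from where it was at the start of the episode above 0.02 m).
It also fails if it takes over 67 s, if anything falls off the work surface, if the arm or the gripper's body presses on something with over 40 N, if the wrist force passes 120 N, or if a joint passes its speed limit or range.

### The arm

A 6-joint arm with a two-finger parallel gripper is mounted at the origin on a cart in front of the work surface, level with it; the furniture and walls round the work are solid. World frame = base frame: x ahead of the robot, y to its left, z up, the work surface at z = 0. Lengths are in m, angles in degrees, forces in N, time in s.
With the tool pointing down it reaches from about 0.325 to 0.775 m from the base axis. Payload 5.5 kg.
Tool frame: the origin (TCP) lies at the very end of the fingers, on their centre line; the grasp point (between the pads) lies 19 mm behind it (pinch_z is the distance from the TCP to the grasp point, in m); z points along the fingers, y is the direction in which the jaws open and shut (so a half turn about z gives the same grasp; the last joint's range is limited). The gripper opens to 85 mm and grips with 20 to 120 N. Pads are 22 mm wide; open, the fingers measure 114 mm over their backs; the gripper's body (76 mm by 85 mm) begins 54 mm behind the grasp point. The pads swing forward as they close: fully open they stand 13 mm farther back than shut.
Start: joints at [-80.598, 5.22, 70.514, -0, 104.267, -3.249], TCP at [0.131, -0.585, 0.197] pointing down, gripper open.
Joint ranges: [-164.24, 164.24], [-49.07, 125.15], [9.68, 141.18], [-86.29, 266.29], [3.28, 154.24], [-151.56, 151.56]. Speed limits (degrees/s): [147.25, 147.25, 172.46, 180, 180, 180].

### API

Orientations are given as [roll, pitch, yaw] about the fixed x, y, z axes, in that order (R = Rz(yaw) Ry(pitch) Rx(roll)).
In Python, from bench import * gives the robot as it stands. Calls block until the motion is done:
- move_ptp(position, orientation): joint-space move of the TCP to a pose.
- move_straight(position, feed=0.15, frame=None, threshold=None): straight line of the TCP; frame=None keeps the orientation; feed is the mean speed in m/s. With threshold (N) it stops when the force on the tool has changed by that much, and returns True; else False.
- move_joints(angles): joint-space move.
- let_go() and gripper_close(): open the fingers fully, or close them until they stop; the grip force is fixed at half the most.
- dwell(seconds).
- solve_ik(position, orientation): joint angles nearest the present ones, or None.
- capture(name): name is "scene" or "top" or "wrist"; returns a dict with "img" (400x640x3 uint8, red, green, blue), "range_z" (400x640 float32, m along the optical axis (not along the pixel's ray), 0 where there is no reading), "fovy" (degrees; the focal length in pixels is half the picture's height over the tangent of half this angle, whatever the lens; pixels are square), "cx", "cy" (the principal point, pixels), "xyz" and "rotation" of the camera in the world; the wrist camera has in their place "T_tool_cam" (4x4, takes a point from camera to tool coordinates, whose origin is the TCP and whose axes are the flange's). Camera axes: x right, y down, z forward; pixel columns grow to the right and rows downward; lengths in m; the calibration is good to about 2 mm. A picture is of the moment at which its call begins: read the wrist's pose just before it.
A pose or a line that the arm cannot do raises PlanningError and nothing moves.
- job_done(): hands the job in, once; it reports no verdict.
Trained networks look in a picture, given as the dict that the camera call returned (one of the last four; its "shot" number tells which), for a name from the list of things; names that differ only in an ending like _2 or _b are one class to them, and where a whole thing is asked for, a point or a joint stands for the part that bears it (a point fixed in the world has none). Each returns a list of dicts, best first, with "confidence" (0 to 1); they miss things now and then, are a little off and sometimes report something else, mostly with a low value. They report only what shows in the picture. A call takes as long as a camera call. They do not tell look-alikes from the thing itself.
- regions_of(picture, target): "region" (400x640 bool, what is visible of it) and "extent" ([left, top, width, height] in pixels, round what is visible of it).
Readings, each from a call of its own:
- read_clock(): time.
- read_q(): joint angles.
- read_dq(): joint speeds.
- read_joint_efforts(): joint torques, N m.
- read_ee_pos(): TCP position.
- read_tool_rot(): TCP orientation.
- read_wrist_force(): force on the tool from outside, world axes, zero at the start.
- read_ft_torque(): the same for the moment, N m.
- read_finger_gap(): opening from 0.0 (shut) to 1.0 (fully open).
Only numpy, scipy, OpenCV 4.12 (cv2) and the standard library are available. Lean on these libraries where they do the work, as an engineer would, in place of code of your own. Each camera call takes 0.05 s, during which the arm holds its last target.

## Working session

There is one attempt and no reset: what is moved stays moved. The work goes in short steps, each a Python script; the robot and the scene stay as the last script left them, time stands still between calls to the robot, and variables do not carry over. Pictures are saved under pics/ and viewed, and the job is handed in when it is done.

```bash
ls -la; mkdir -p pics
cat > h.py <<'E'
from bench import *
import numpy as np, cv2
from scipy.spatial.transform import Rotation as R
def K(p):
    h,w=p["img"].shape[:2]; f=h/2/np.tan(np.radians(p["fovy"])/2); return f,p["cx"],p["cy"]
def pose(p,tcp=None):
    if "T_tool_cam" in p:
        pos,rpy=tcp; T=np.eye(4); T[:3,:3]=R.from_euler('xyz',rpy,degrees=True).as_matrix(); T[:3,3]=pos
        T=T@np.array(p["T_tool_cam"]); return T[:3,:3],T[:3,3]
    Rm=np.array(p["rotation"],float)
    if Rm.shape!=(3,3): Rm=R.from_euler('xyz',Rm,degrees=True).as_matrix()
    return Rm,np.array(p["xyz"])
def cloud(p,tcp=None):
    f,cx,cy=K(p); z=p["range_z"]; v,u=np.mgrid[:z.shape[0],:z.shape[1]]
    P=np.stack([(u-cx)/f*z,(v-cy)/f*z,z],-1); Rm,t=pose(p,tcp)
    W=P@Rm.T+t; W[z<=0]=np.nan; return W
def proj(p,X,tcp=None):
    f,cx,cy=K(p); Rm,t=pose(p,tcp); c=(np.atleast_2d(X)-t)@Rm
    return np.stack([c[:,0]/c[:,2]*f+cx,c[:,1]/c[:,2]*f+cy],-1)
def save(n,img): cv2.imwrite("pics/"+n+".png",cv2.cvtColor(np.ascontiguousarray(img),cv2.COLOR_RGB2BGR))
E
python3 - <<'E'
from h import *
print(read_clock(),read_q(),read_ee_pos(),read_tool_rot(),read_finger_gap())
for n in ["scene","top"]:
    p=capture(n); save(n+"0",p["img"]); print(n,p["fovy"],p["cx"],p["cy"],p["xyz"],np.shape(p["rotation"]))
    W=cloud(p); np.savez(n+"0.npz",W=W,img=p["img"])
    for t in ["spice_jar","carousel","carousel_knob","empty_cradle","pepper_mill","salt_shaker","mug"]:
        for r in regions_of(p,t):
            w=W[r["region"]]; print(t,round(r["confidence"],2),r["extent"],np.nanmedian(w,0).round(3),np.nanmin(w,0).round(3),np.nanmax(w,0).round(3))
E
```

```text
total 12
drwxr-xr-x  3 agent agent 4096 Dec  6 04:03 .
drwxr-xr-x 23 root  root  4096 Dec  6 04:03 ..
drwxr-xr-x  2 agent agent 4096 Dec  6 04:03 pics
0.0 [-8.05969528e+01  5.26399459e+00  7.05831841e+01 -1.31622302e-03
  1.04266846e+02 -3.24730358e+00] [ 0.13134596 -0.58508018  0.19542882] [-1.79886086e+02 -5.18478472e-03  1.26500225e+01] 1.001030901652602
scene 48.61467622007267 317.8289833833207 202.78848165275883 [ 0.66287815 -0.9777509   1.26647105] (3,)
spice_jar 0.82 [318.6, 155.6, 17.3, 26.0] [0.51  0.214 0.069] [ 0.487  0.201 -0.002] [0.529 0.328 0.111]
spice_jar 0.7 [254.3, 199.3, 88.8, 94.3] [ 0.478 -0.178  0.133] [ 0.065 -0.302 -0.848] [0.62  0.672 0.195]
spice_jar 0.68 [299.4, 157.2, 10.7, 21.1] [0.428 0.181 0.092] [0.406 0.166 0.034] [0.445 0.211 0.111]
spice_jar 0.59 [297.5, 178.5, 11.0, 21.1] [0.441 0.092 0.074] [ 0.407 -0.021 -0.008] [0.472 0.144 0.143]
carousel 0.62 [254.2, 197.7, 88.5, 101.1] [ 0.478 -0.178  0.133] [ 0.022 -0.302 -0.929] [0.618 0.669 0.195]
carousel_knob 0.64 [270.6, 221.7, 41.7, 53.3] [ 0.464 -0.177  0.063] [ 0.375 -0.279  0.006] [ 0.533 -0.091  0
[... 907 characters left out ...]
.144] [ 0.197 -0.301 -0.003] [0.617 0.024 0.59 ]
carousel_knob 0.94 [352.8, 198.2, 46.5, 33.9] [ 0.468 -0.215  0.111] [ 0.422 -0.28   0.004] [ 0.571 -0.133  0.201]
carousel_knob 0.56 [323.6, 181.4, 75.9, 71.9] [ 0.505 -0.181  0.144] [ 0.197 -0.316 -0.008] [0.704 0.024 0.59 ]
pepper_mill 0.93 [407.2, 165.7, 24.5, 30.4] [ 0.611 -0.41   0.089] [ 0.594 -0.471 -0.003] [ 0.678 -0.389  0.171]
salt_shaker 0.43 [225.6, 229.3, 13.9, 17.4] [0.478 0.333 0.054] [ 0.465  0.314 -0.006] [0.543 0.363 0.093]
salt_shaker 0.43 [185.2, 239.1, 24.7, 42.4] [0.409 0.448 0.058] [ 0.342  0.401 -0.008] [0.497 0.496 0.105]
mug 0.8 [182.3, 242.0, 26.9, 37.4] [0.408 0.448 0.058] [ 0.342  0.403 -0.004] [0.488 0.489 0.105]
```

Run:
```python
from h import *
a=np.load("scene0.npz")["img"]; b=np.load("top0.npz")["img"]
save("scene_crop",cv2.resize(a[100:300,220:420],(800,800),interpolation=cv2.INTER_CUBIC)[:600])
save("top_crop",cv2.resize(b[150:290,170:440],(797,413),interpolation=cv2.INTER_CUBIC))
```

```text
(no output)
```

View pics/scene0.png

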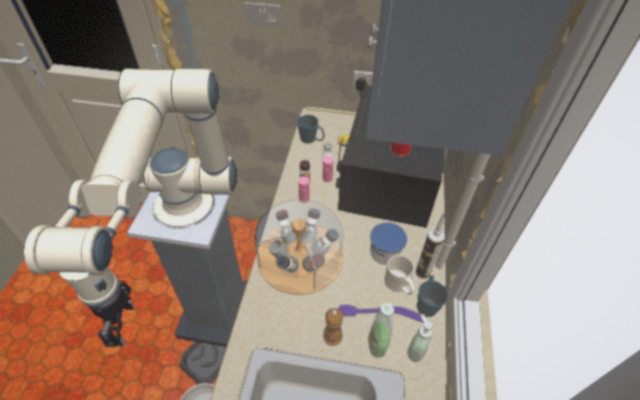

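View pics/scene_crop.png

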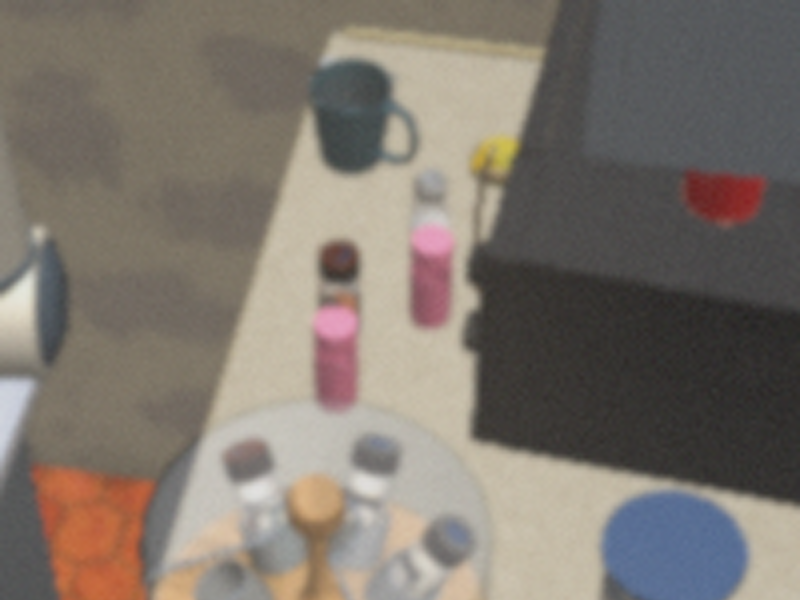

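View pics/top_crop.png

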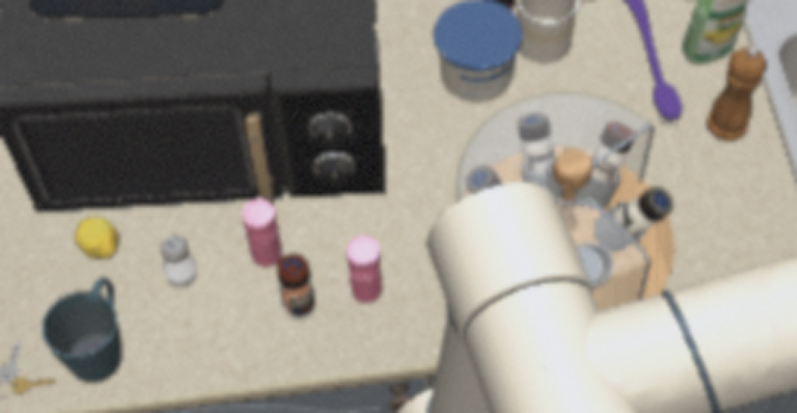

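The real jar is the dark-capped one at scene (304,168) and top (270,246). The pink look-alikes are at scene (303,190) and (327,168). The five jars already in the carousel stay there. Next I'll crop the jar and the carousel closely.

Run:
```python
from h import *
d=np.load("scene0.npz");a=d["img"];W=d["W"]
save("car_crop",cv2.resize(a[190:310,240:360],(600,600),interpolation=cv2.INTER_CUBIC))
b=np.load("top0.npz")["img"]
save("jar_crop",np.hstack([cv2.resize(a[145:205,285:345],(400,400),interpolation=cv2.INTER_CUBIC),cv2.resize(b[210:270,240:300],(400,400),interpolation=cv2.INTER_CUBIC)]))
# knob top
m=(W[...,2]>0.183)&(W[...,2]<0.2)&(abs(W[...,0]-.47)<.1)&(abs(W[...,1]+.18)<.1)
w=W[m];print(m.sum(),w.mean(0),w.min(0),w.max(0))
m=(W[...,2]>0.14)&(W[...,2]<0.155)&(abs(W[...,0]-.47)<.2)&(abs(W[...,1]+.18)<.2)
w=W[m];print(m.sum(),w.mean(0),w.min(0),w.max(0))
for n in("scene","top"):
    W=np.load(n+"0.npz")["W"]
    m=(W[...,2]>0.094)&(W[...,2]<0.114)&(W[...,0]>.36)&(W[...,0]<.56)&(W[...,1]>.05)&(W[...,1]<.28)
    k,l,st,c=cv2.connectedComponentsWithStats(m.astype(np.uint8))
    for i in range(1,k):
        if st[i,4]>15:
            w=W[l==i];img=np.load(n+"0.npz")["img"]; print(n,c[i].round(),st[i,4],w.mean(0).round(3),w.min(0).round(3),w.max(0).round(3),img[l==i].mean(0).round())
```

```text
130 [ 0.47517521 -0.15820482  0.18898155] [ 0.4541263  -0.17886262  0.18312626] [ 0.49614315 -0.13386954  0.19543913]
3067 [ 0.48485323 -0.13576233  0.1457459 ] [ 0.33852525 -0.27245547  0.14000521] [ 0.60931945 -0.01678597  0.15404464]
scene [327. 160.] 79 [0.508 0.225 0.102] [0.488 0.204 0.095] [0.527 0.248 0.111] [213. 152. 173.]
scene [304. 164.] 84 [0.426 0.187 0.103] [0.405 0.166 0.095] [0.445 0.211 0.111] [108.  88.  80.]
scene [303. 181.] 87 [0.439 0.101 0.104] [0.42  0.082 0.094] [0.457 0.128 0.114] [211. 146. 169.]
scene [336. 181.] 16 [0.556 0.121 0.105] [0.553 0.109 0.097] [0.56  0.139 0.114] [132. 126. 114.]
top [283. 208.] 32 [0.555 0.127 0.103] [0.549 0.109 0.094] [0.56  0.146 0.112] [50. 49. 48.]
top [257. 222.] 96 [0.505 0.227 0.104] [0.486 0.208 0.095] [0.528 0.246 0.114] [213. 177. 199.]
top [293. 235.] 99 [0.436 0.104 0.104] [0.415 0.084 0.094] [0.457 0.122 0.113] [217. 188. 206.]
top [269. 241.] 103 [0.423 0.191 0.104] [0.402 0.172 0.096] [0.448 0.209 0.112] [93. 67. 62.]
```

View pics/car_crop.png

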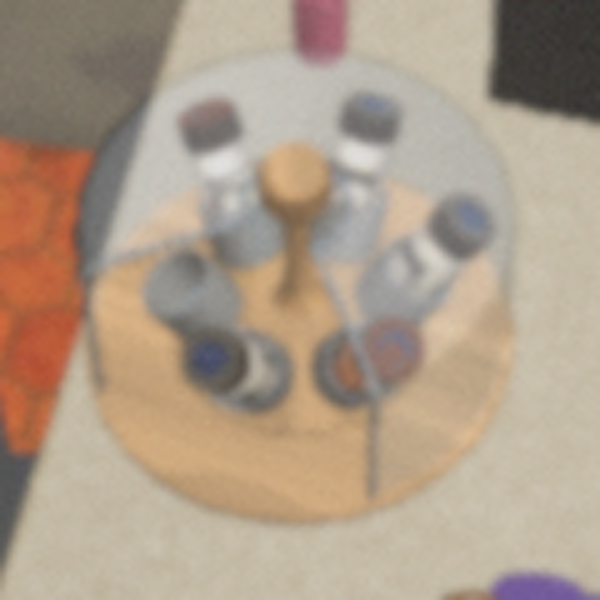

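View pics/jar_crop.png

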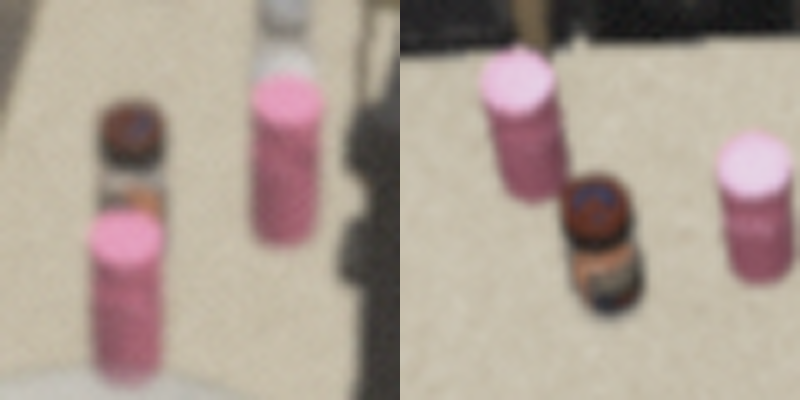

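```bash
cat >> h.py <<'E'
def back(p,uv,z,tcp=None):
    f,cx,cy=K(p); Rm,t=pose(p,tcp); d=np.array([(uv[0]-cx)/f,(uv[1]-cy)/f,1])@Rm.T
    return t+d*(z-t[2])/d[2]
def circ(c,r,z,n=60):
    a=np.linspace(0,2*np.pi,n); return np.c_[c[0]+r*np.cos(a),c[1]+r*np.sin(a),np.full(n,z)]
def overlay(p,c,psi,phi,box,s,name,tcp=None):
    """psi opening direction world deg, phi empty cradle direction world deg"""
    x0,y0,x1,y1=box; im=cv2.resize(np.ascontiguousarray(p["img"][y0:y1,x0:x1]),None,fx=s,fy=s,interpolation=cv2.INTER_CUBIC)
    def line(X,col):
        q=((proj(p,X,tcp)-[x0,y0]+.5)*s-.5).round().astype(int); cv2.polylines(im,[q.reshape(-1,1,2)],False,col,1,cv2.LINE_AA)
    line(circ(c,.0225,.191),(255,0,0)); line(circ(c,.146,.012),(0,255,0)); line(circ(c,.141,.150),(0,0,255))
    for s_ in(-45,45):
        a=np.radians(psi+s_); e=np.array([np.cos(a),np.sin(a)])
        line(np.array([[*(c+.034*e),.15],[*(c+.141*e),.15],[*(c+.141*e),.012]]),(255,0,255))
    for k in range(6):
        a=np.radians(phi+60*k); e=np.array([np.cos(a),np.sin(a),0]); tz=np.array([-e[1],e[0],0]); ax=.5*e+np.array([0,0,np.cos(np.pi/6)]); nx=np.cross(tz,ax)
        o=np.array([c[0],c[1],.034])+.058*e
        t=np.linspace(0,2*np.pi,40)[:,None]
        h,r=(.045,.0265) if k==0 else (.109,.0205)
        line(o+ax*h+r*(np.cos(t)*nx+np.sin(t)*tz),(255,255,0) if k==0 else (0,255,255))
    save(name,im)
E
python3 - <<'E'
from h import *
p=capture("scene")
c=np.array([.475,-.157])
for uv,z in [((270-11,245),.15),((314,268),.15),((314,289),.012),((259.5,268),.012)]:
    X=back(p,uv,z)[:2]; d=X-c; print(X,np.hypot(*d),np.degrees(np.arctan2(d[1],d[0])))
for uv,z,r in [((240+192/5,190+288/5),.073,.0805),((240+210/5,190+358/5),.128,.1125),((240+465/5,190+220/5),.128,.1125),((240+372/5,190+110/5),.128,.1125),((240+210/5,190+120/5),.128,.1125)]:
    d=back(p,uv,z)[:2]-c; print(np.hypot(*d),np.degrees(np.arctan2(d[1],d[0])))
overlay(p,c,-100,-170,(240,190,360,310),5,"ov1")
E
```

```text
[ 0.3668408  -0.23192578] 0.1315761578945462 -145.28825728016747
[ 0.54710939 -0.28320723] 0.14535483640305505 -60.25820679522168
[ 0.54652318 -0.27470214] 0.13772929398260705 -58.71451796825309
[ 0.35541182 -0.22932105] 0.13975573939250852 -148.8365139971324
0.06755912402438259 -160.77211812274004
0.11142654395912563 -105.50792201967528
0.10990409582330234 12.288637446994256
0.10752472633059522 72.09312708293776
0.10295887199956867 133.57675221006195
```

View pics/ov1.png

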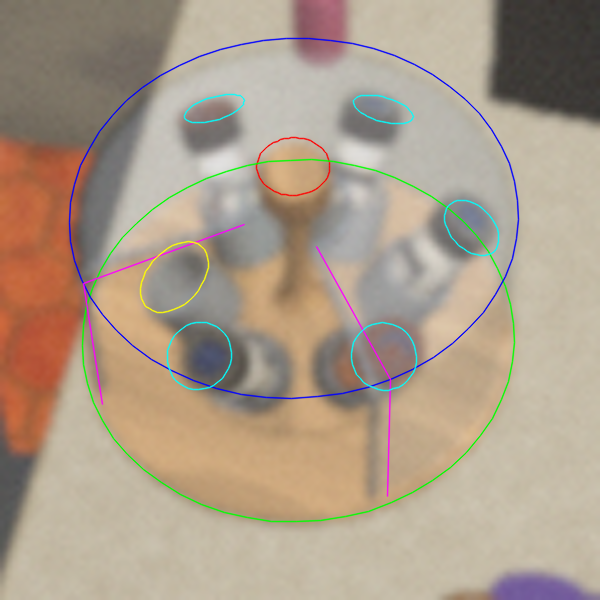

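Run:
```python
from h import *
p=capture("scene")
c=np.array([.4765,-.1615])
overlay(p,c,-103,-168,(240,190,360,310),5,"ov2")
p=capture("top")
overlay(p,c,-103,-168,(310,165,440,265),6,"ov2t")
```

```text
(no output)
```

View pics/ov2.png

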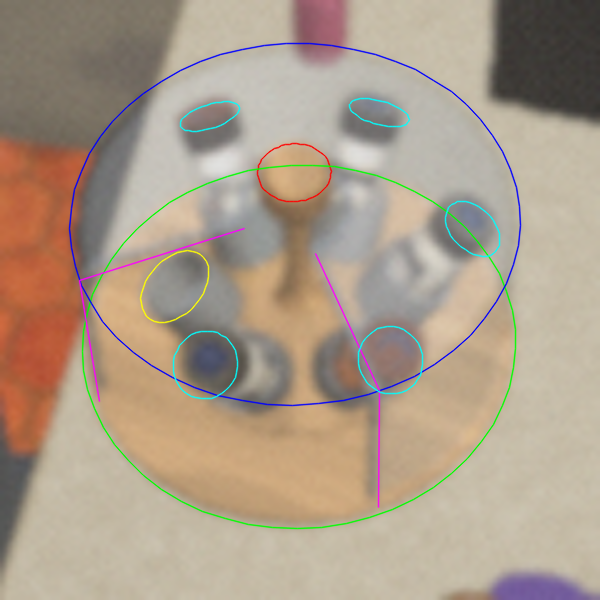

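View pics/ov2t.png

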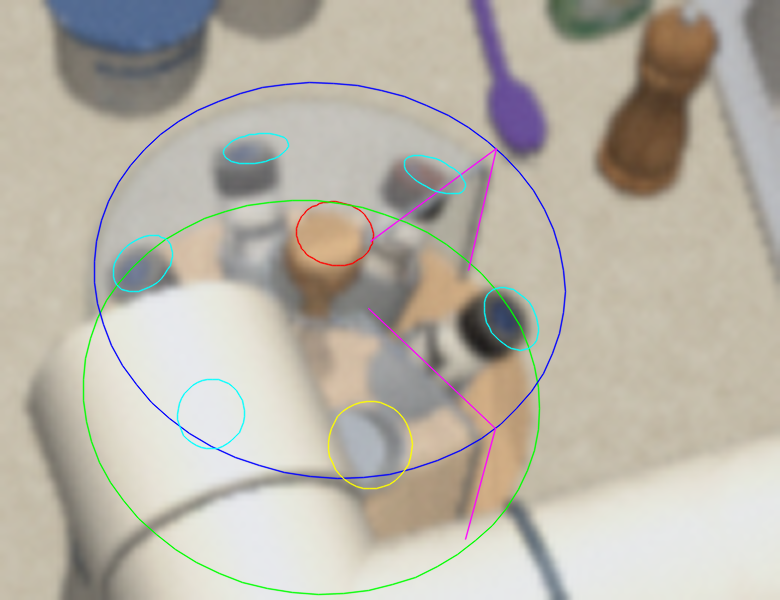

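Run:
```python
from h import *
c=np.array([.4765,-.1615])
move_ptp([.4765,-.1615,.36],[180,0,0]); dwell(.2)
tcp=(read_ee_pos(),read_tool_rot()); print(tcp,read_q(),read_clock())
p=capture("wrist"); print(p["fovy"],p["cx"],p["cy"],np.array(p["T_tool_cam"]).round(4).tolist())
save("w1",p["img"]); W=cloud(p,tcp)
np.savez("w1.npz",W=W,img=p["img"])
for t in ["carousel_knob","empty_cradle","carousel"]:
    for r in regions_of(p,t):
        w=W[r["region"]];print(t,round(r["confidence"],2),r["extent"],np.nanmedian(w,0).round(3))
m=(W[...,2]>0.18)&(W[...,2]<0.2); w=W[m]; print(m.sum(),w.mean(0),w.min(0),w.max(0))
overlay(p,c,-103,-167,(0,0,640,400),1.25,"ov3",tcp)
p=capture("top"); save("top1",p["img"]); 
p=capture("scene"); save("scene1",p["img"])
```

```text
(array([ 0.47636325, -0.16208871,  0.35966637]), array([-1.79990932e+02,  3.15760028e-02, -6.09723552e-02])) [-2.26631241e+01 -3.96665157e+00  6.27964304e+01 -4.40060469e-03
  1.21202857e+02  6.73955720e+01] 3.2
62.54821813581236 318.6855608806594 198.8751938825782 [[0.0006, -0.9562, -0.2928, 0.0751], [1.0, 0.0004, 0.0008, 0.0005], [-0.0007, -0.2928, 0.9562, -0.1761], [0.0, 0.0, 0.0, 1.0]]
carousel_knob 0.79 [289.9, 138.3, 116.9, 66.6] [ 0.466 -0.198  0.105]
empty_cradle 0.68 [327.0, 173.1, 15.7, 38.2] [ 0.424 -0.19   0.065]
carousel 0.6 [197.0, 37.7, 218.0, 228.3] [ 0.491 -0.147  0.145]
3280 [ 0.54374971 -0.00931548  0.19015598] [ 0.4531412  -0.17859493  0.1800291 ] [0.64030534 0.1460704  0.19999846]
```

View pics/ov3.png

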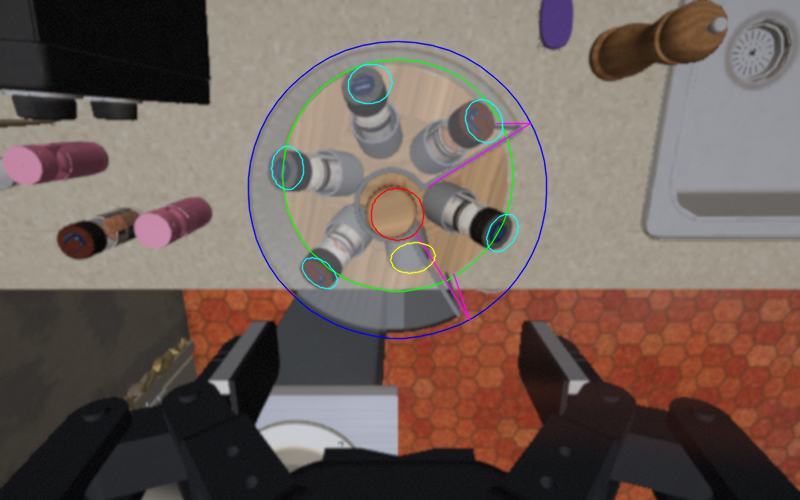

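Run:
```python
from h import *
img=np.load("w1.npz")["img"]; W=np.load("w1.npz")["W"]
im=cv2.resize(img[25:275,190:450],None,fx=2.3,fy=2.3,interpolation=cv2.INTER_CUBIC); save("w1c",im)
m=(W[...,2]>0.183)&(W[...,2]<0.2)&(abs(W[...,0]-.4765)<.04)&(abs(W[...,1]+.16)<.04)
v,u=np.nonzero(m); print(m.sum(),W[m].mean(0),W[m].min(0),W[m].max(0),u.min(),u.max(),v.min(),v.max())
```

```text
1233 [ 0.47751585 -0.15595738  0.18918253] [ 0.45495525 -0.17740514  0.18300728] [ 0.49828047 -0.13478221  0.19250534] 293 332 150 189
```

View pics/w1c.png

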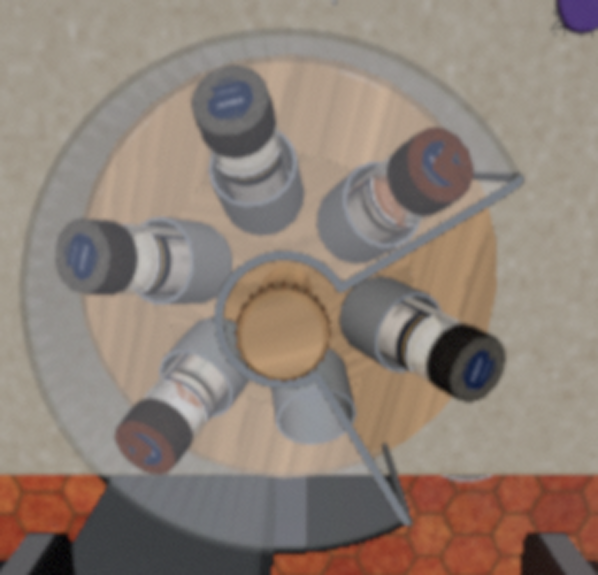

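Run:
```python
from h import *
tcp=(np.array([.47636325,-.16208871,.35966637]),np.array([-179.990932,.0315760,-.0609726]))
p=capture("wrist")
c=np.array([.477,-.157])
o=lambda x,y:(190+x/2.3,25+y/2.3)
for uv,z in [(o(520,181),.15),(o(406,522),.15),(o(342,287),.15),(o(318,385),.15),(o(476,178),.012),(o(388,447),.012)]:
    X=back(p,uv,z,tcp)[:2]; d=X-c; print("edge",X.round(4),np.hypot(*d).round(4),np.degrees(np.arctan2(d[1],d[0])).round(2))
# roof outline points: left, top, bottom
P=np.array([back(p,o(*q),.15,tcp)[:2] for q in [(22,290),(285,30),(80,130),(110,475),(285,550),(410,75),(50,400)]])
f=lambda s:np.hypot(P[:,0]-s[0],P[:,1]-s[1])-s[2]
from scipy.optimize import least_squares
r=least_squares(f,[*c,.141]);print("roof",r.x,f(r.x).round(4))
P=np.array([back(p,o(*q),.15,tcp)[:2] for q in [(217,325),(280,253),(285,383),(333,275)]])
r=least_squares(f,[*c,.034]);print("hole",r.x,f(r.x).round(4))
for n,q in {"e":(470,368),"a":(431,165),"b":(233,95),"c":(80,256),"d":(147,446)}.items():
    X=back(p,o(*q),.034+.109*.866,tcp)[:2];d=X-c;print(n,np.hypot(*d).round(4),np.degrees(np.arctan2(d[1],d[0])).round(2))
overlay(p,c,-103,-167,(190,25,450,275),2.3,"ov4",tcp)
```

```text
edge [ 0.5452 -0.2726] 0.1342 -59.44
edge [ 0.3616 -0.2245] 0.1337 -149.68
edge [ 0.4934 -0.1863] 0.0336 -60.81
edge [ 0.4415 -0.1745] 0.0396 -153.75
edge [ 0.5449 -0.2825] 0.1427 -61.58
edge [ 0.3545 -0.2307] 0.143 -148.95
roof [ 0.47835774 -0.15575544  0.13223106] [ 0.0011  0.0019  0.0001 -0.0025  0.002  -0.0022 -0.0003]
hole [ 0.47659857 -0.15614815  0.0341127 ] [ 0.0001 -0.0002 -0.0001  0.0002]
e 0.1074 -107.29
a 0.1068 -44.81
b 0.1123 13.18
c 0.1129 74.75
d 0.1114 134.43
```

View pics/ov4.png

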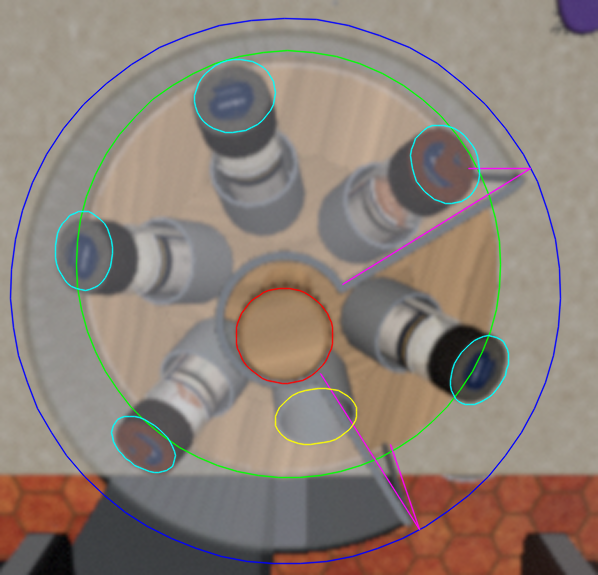

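Run:
```python
from h import *
move_ptp([.477,-.1565,.23],[180,0,0]); 
print(move_straight([.477,-.1565,.159],feed=.1,threshold=15), read_ee_pos(),read_wrist_force())
gripper_close(); print(read_finger_gap(),read_wrist_force(),read_ft_torque(),read_ee_pos(),read_tool_rot(),read_clock())
```

```text
False [ 0.47739226 -0.15664989  0.16002073] [ 0.53190578 -0.06137623  0.82058042]
0.0012415108515645501 [0.69764016 0.80393457 0.28137016] [ 0.01538402 -0.00857221  0.00426623] [ 0.47698514 -0.15646713  0.15897322] [-1.79996141e+02  3.37640050e-03  1.74696327e-03] 5.7583
```

Run:
```python
from h import *
print(read_finger_gap())
p=capture("wrist"); save("w2",p["img"])
for n in("top","scene"):
    p=capture(n); x,y=proj(p,[[.477,-.157,.17]])[0].astype(int); save("k_"+n,cv2.resize(p["img"][y-50:y+50,x-60:x+60],None,fx=4,fy=4,interpolation=cv2.INTER_CUBIC))
```

```text
0.0012415108515645501
```

View pics/w2.png

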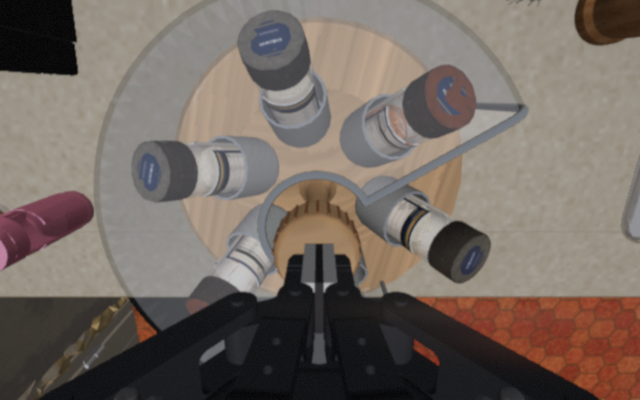

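View pics/k_top.png

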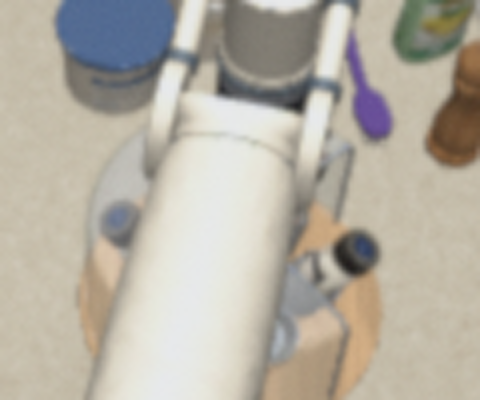

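View pics/k_scene.png

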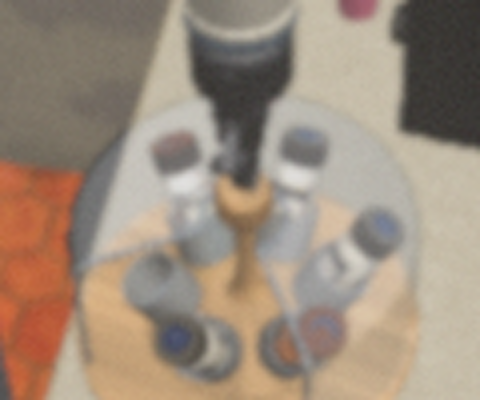

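Run:
```python
from h import *
tcp=(read_ee_pos(),read_tool_rot()); print(tcp)
p=capture("wrist"); W=cloud(p,tcp); c=np.array([.477,-.1565])
overlay(p,c,-105,-166,(180,120,460,330),2.8,"ov5",tcp)
for v in range(190,300,8): print(v,[tuple(W[v,u].round(3)) for u in (285,310,318,330,352)])
```

```text
(array([ 0.47697829, -0.15651789,  0.15897403]), array([ 1.79999491e+02,  3.02468536e-03, -2.08548647e-03]))
190 [(np.float64(0.473), np.float64(-0.127), np.float64(0.048)), (np.float64(0.482), np.float64(-0.15), np.float64(0.082)), (np.float64(0.484), np.float64(-0.157), np.float64(0.088)), (np.float64(0.476), np.float64(-0.167), np.float64(0.061)), (np.float64(0.501), np.float64(-0.177), np.float64(0.15))]
198 [(np.float64(0.465), np.float64(-0.127), np.float64(0.047)), (np.float64(0.482), np.float64(-0.151), np.float64(0.104)), (np.float64(0.484), np.float64(-0.157), np.float64(0.109)), (np.float64(0.467), np.float64(-0.167), np.float64(0.053)), (np.float64(0.465), np.float64(-0.188), np.float64(0.048))]
206 [(np.float64(0.456), np.float64(-0.126), np.float64(0.045)), (np.float64(0.497), np.float64(-0.153), np.float64(0.169)), (np.float64(0.499), np.float64(-0.157), np.float64(0.173)), (np.float64(0.496), np.float64(-0.163), np.float64(0.166)), (np.float64(0.456), np.float64(-0.188), np.float64(0.044))]
214 [(np.float64(0.451), np.float64(-0.127), np.float64(0.052)), (np.float64(0
[... 2550 characters left out ...]
np.float64(-0.161), np.float64(0.226)), (np.float64(0.485), np.float64(-0.17), np.float64(0.221))]
286 [(np.float64(0.49), np.float64(-0.145), np.float64(0.235)), (np.float64(0.49), np.float64(-0.154), np.float64(0.235)), (np.float64(0.487), np.float64(-0.157), np.float64(0.23)), (np.float64(0.49), np.float64(-0.161), np.float64(0.234)), (np.float64(0.489), np.float64(-0.169), np.float64(0.234))]
294 [(np.float64(0.489), np.float64(-0.146), np.float64(0.239)), (np.float64(0.49), np.float64(-0.154), np.float64(0.239)), (np.float64(0.483), np.float64(-0.157), np.float64(0.229)), (np.float64(0.49), np.float64(-0.161), np.float64(0.24)), (np.float64(0.49), np.float64(-0.168), np.float64(0.241))]
```

View pics/ov5.png

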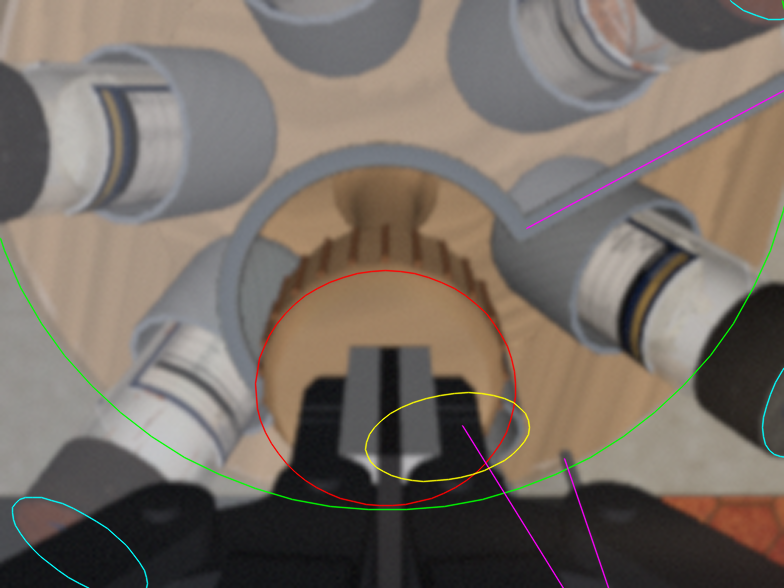

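Run:
```python
from h import *
d=np.load("w1.npz"); W=d["W"]-np.array([.4764,-.1621,.3597])
for v in range(252,300,4): print(v,[W[v,u].round(3).tolist() for u in (205,212,219,222)])
save("w1f",cv2.resize(d["img"][240:400,120:520],None,fx=2,fy=2,interpolation=cv2.INTER_CUBIC))
```

```text
252 [[-0.636, 0.548, -1.269], [-0.638, 0.515, -1.272], [-0.64, 0.483, -1.276], [-0.636, 0.466, -1.268]]
256 [[0.011, 0.048, 0.05], [0.011, 0.044, 0.05], [-0.659, 0.484, -1.273], [-0.662, 0.471, -1.278]]
260 [[0.012, 0.046, 0.054], [0.012, 0.043, 0.054], [0.009, 0.042, 0.05], [-0.366, 0.274, -0.669]]
264 [[0.012, 0.045, 0.058], [0.011, 0.043, 0.056], [0.007, 0.042, 0.05], [-0.366, 0.268, -0.646]]
268 [[0.011, 0.044, 0.061], [0.01, 0.042, 0.059], [0.006, 0.042, 0.05], [-0.364, 0.261, -0.62]]
272 [[0.012, 0.043, 0.064], [0.008, 0.042, 0.058], [0.004, 0.042, 0.05], [-0.365, 0.255, -0.6]]
276 [[0.011, 0.042, 0.066], [0.007, 0.042, 0.059], [0.002, 0.042, 0.051], [-0.0, 0.042, 0.046]]
280 [[0.009, 0.042, 0.066], [0.005, 0.042, 0.059], [0.001, 0.042, 0.052], [-0.002, 0.042, 0.047]]
284 [[0.008, 0.042, 0.067], [0.004, 0.042, 0.06], [-0.002, 0.042, 0.051], [-0.003, 0.042, 0.048]]
288 [[0.006, 0.042, 0.067], [0.002, 0.042, 0.06], [-0.003, 0.042, 0.052], [-0.006, 0.042, 0.048]]
292 [[0.005, 0.042, 0.067], [0.001, 0.042, 0.062], [-0.005, 0.042, 0.052], [-0.007, 0.042, 0.049]]
296 [[0.005, 0.042, 0.069], [-0.0, 0.042, 0.062], [-0.006, 0.042, 0.053], [-0.009, 0.042, 0.049]]
```

View pics/w1f.png

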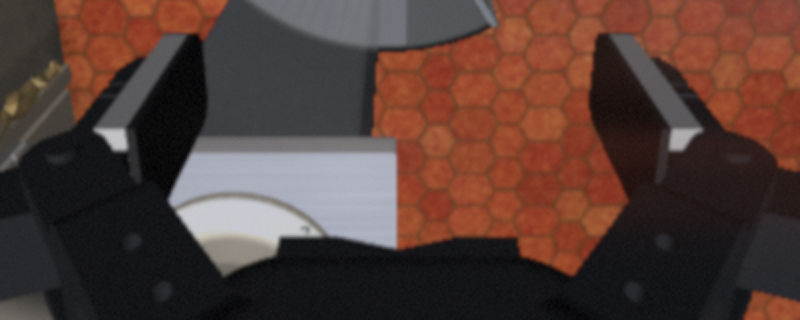

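The fingers closed above the knob. Wrist depth puts the real fingertips about 37 mm behind the reported TCP when shut, and about 50 mm when open. The scene view shows the same thing. I'll allow for that offset and grip again.

Run:
```python
from h import *
move_straight([.477,-.1565,.185],feed=.15)
let_go()
print(move_straight([.477,-.1565,.122],feed=.1,threshold=12), read_ee_pos(),read_wrist_force())
gripper_close(); dwell(.1); print(read_finger_gap(),read_wrist_force(),read_ft_torque(),read_ee_pos(),read_tool_rot(),read_q(),read_clock())
p=capture("wrist"); save("w3",p["img"])
```

```text
False [ 0.47725594 -0.15662119  0.12263449] [ 1.01870545 -0.46572509  0.77815082]
0.5129549019796792 [-1.06553804  4.39999944  5.63758297] [ 1.09728061  0.18314596 -0.00445511] [ 0.47737917 -0.15515023  0.12322648] [-1.79874861e+02 -8.02869661e-02  6.71627283e-02] [-21.99781044 -10.15863262  92.87731263   0.14731278  97.25389903
  67.9535748 ] 8.4083
```

View pics/w3.png

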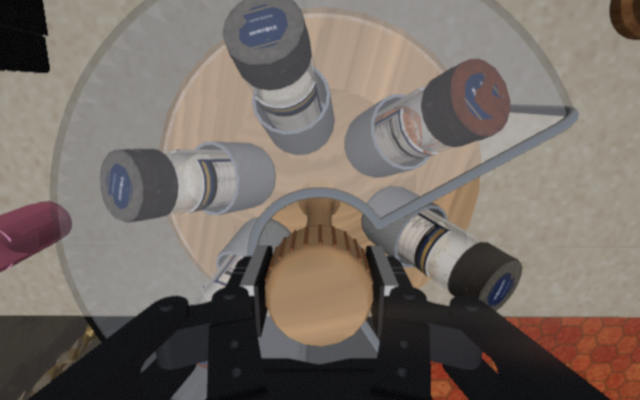

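The knob is gripped at (318,290) in the wrist view. I'll turn it +61°.

Run:
```python
from h import *
q=np.array(read_q()); 
for k in (30.5,61): 
    t=q.copy(); t[5]-=k; move_joints(t); print(read_wrist_force().round(1),read_ft_torque().round(2),read_finger_gap())
dwell(.2); print(read_ee_pos(),read_tool_rot(),read_clock())
let_go(); move_straight([.477,-.1555,.25],feed=.25)
move_ptp([.477,-.1565,.36],[180,0,0])
dwell(.1)
tcp=(read_ee_pos(),read_tool_rot()); p=capture("wrist"); print(tcp,read_clock())
overlay(p,np.array([.477,-.156]),-105,-105,(190,25,450,275),2.3,"ov6",tcp); save("w4",p["img"][25:275,190:450].repeat(2,0).repeat(2,1))
```

```text
[-1.6  4.3  1.1] [0.72 0.31 0.04] 0.5093742663997188
[-6.1  7.9  2.8] [1.15 0.92 0.01] 0.5103353984389957
[ 0.47602563 -0.15297138  0.12322969] [-179.73065372   -0.25556913   61.15626768] 9.8083
(array([ 0.47686724, -0.15644647,  0.3585005 ]), array([-1.79945533e+02,  1.30262929e-01,  5.50495440e-02])) 12.1083
```

View pics/ov6.png

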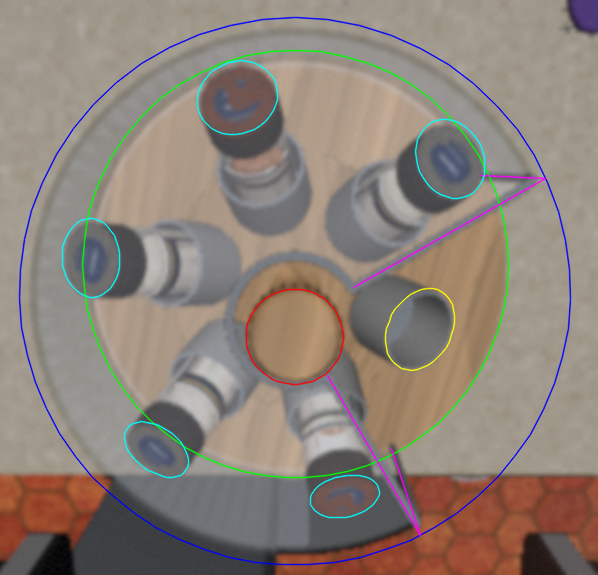

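View pics/w4.png

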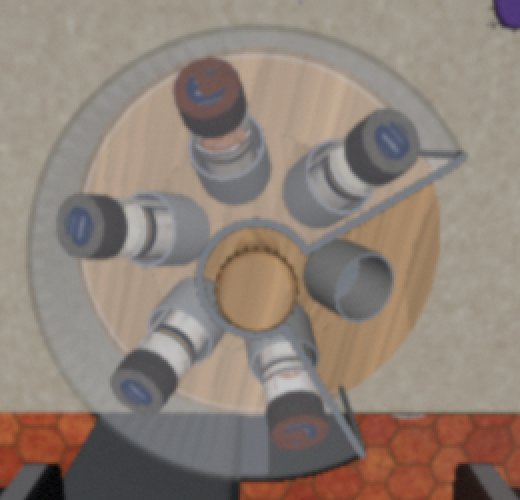

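Run:
```python
from h import *
tcp=(read_ee_pos(),read_tool_rot()); p=capture("wrist"); W=cloud(p,tcp)
o=lambda x,y:(190+x/2.3,25+y/2.3)
k=back(p,o(293.5,332),.191,tcp); print("knob",k)
m=(W[...,2]>0.184)&(W[...,2]<0.2)&(abs(W[...,0]-.4765)<.04)&(abs(W[...,1]+.16)<.04); c=W[m].mean(0)[:2]; print(c)
# rim points of mouth
X=back(p,o(427,325),.073,tcp)[:2]
for c in (np.array([.477,-.156]),):
    d=X-c; print("mouth",X,np.hypot(*d),np.degrees(np.arctan2(d[1],d[0])))
    for q,kk in [((450,163),1),((238,97),2),((92,258),3),((157,450),4),((345,497),5)]:
        d=back(p,o(*q),.034+.109*.866,tcp)[:2]-c; a=np.degrees(np.arctan2(d[1],d[0])); print(np.hypot(*d).round(4),((a-60*kk+180)%360-180).round(1))
    for q,z in [((538,180),.15),((417,532),.15),((488,177),.012),((392,447),.012)]:
        d=back(p,o(*q),z,tcp)[:2]-c; print("edge",np.hypot(*d).round(4),np.degrees(np.arctan2(d[1],d[0])).round(1))
save("w5",cv2.resize(p["img"][100:260,320:480],None,fx=3.7,fy=3.7,interpolation=cv2.INTER_CUBIC))
# rim heights in cloud near mouth
for v in range(150,186,4): print([tuple(np.round(W[v,u],3)) for u in range(352,396,8)])
```

```text
knob [ 0.47917779 -0.15596282  0.191     ]
[ 0.47734457 -0.15585155]
mouth [ 0.45859843 -0.23824883] 0.08428219526855155 -102.6111321101767
0.111 -106.0
0.112 -105.5
0.111 -105.0
0.1121 -104.4
0.1133 -104.7
edge 0.1377 -59.9
edge 0.1393 -150.2
edge 0.1455 -61.8
edge 0.1417 -149.5
[(np.float64(0.479), np.float64(-0.206), np.float64(0.055)), (np.float64(0.481), np.float64(-0.216), np.float64(0.066)), (np.float64(0.482), np.float64(-0.227), np.float64(0.071)), (np.float64(0.481), np.float64(-0.239), np.float64(0.066)), (np.float64(0.472), np.float64(-0.261), np.float64(0.01)), (np.float64(0.472), np.float64(-0.274), np.float64(0.01))]
[(np.float64(0.474), np.float64(-0.205), np.float64(0.062)), (np.float64(0.476), np.float64(-0.215), np.float64(0.073)), (np.float64(0.477), np.float64(-0.226), np.float64(0.079)), (np.float64(0.472), np.float64(-0.242), np.float64(0.049)), (np.float64(0.466), np.float64(-0.261), np.float64(0.011)), (np.float64(0.466), np.float64(-0.274), np.float64(0.011))]
[(np.float64(0.47), np.float64(-0.205), np.float64(0.069)), (np.float64(0.472), np.float64(-0.214),
[... 1713 characters left out ...]
35), np.float64(-0.208), np.float64(0.047)), (np.float64(0.435), np.float64(-0.22), np.float64(0.044)), (np.float64(0.436), np.float64(-0.232), np.float64(0.05)), (np.float64(0.438), np.float64(-0.243), np.float64(0.057)), (np.float64(0.427), np.float64(-0.264), np.float64(0.012)), (np.float64(0.426), np.float64(-0.277), np.float64(0.009))]
[(np.float64(0.423), np.float64(-0.211), np.float64(0.022)), (np.float64(0.437), np.float64(-0.216), np.float64(0.078)), (np.float64(0.432), np.float64(-0.23), np.float64(0.06)), (np.float64(0.433), np.float64(-0.241), np.float64(0.064)), (np.float64(0.42), np.float64(-0.264), np.float64(0.011)), (np.float64(0.419), np.float64(-0.278), np.float64(0.009))]
```

View pics/w5.png

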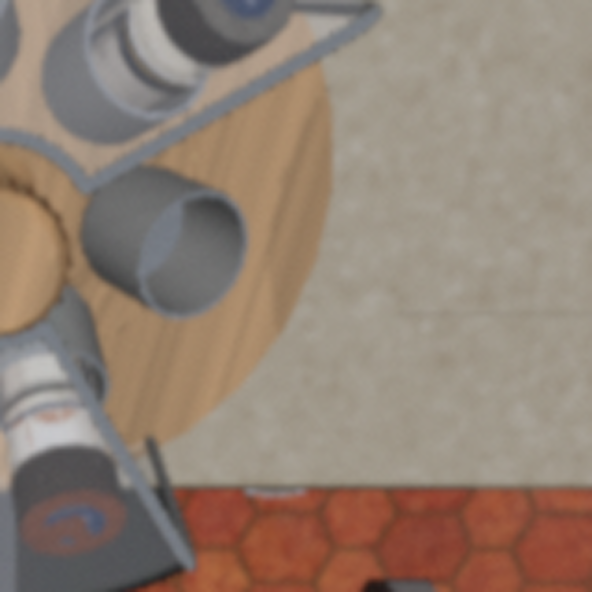

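```bash
cat >> h.py <<'E'
def place_pose(s,c,psi,zt,sgn=1,tilt=30.,lat=0):
    """TCP pose with jar foot at distance s along cradle axis from cradle origin"""
    a=np.radians(psi); e=np.array([np.cos(a),np.sin(a),0]); b=np.radians(tilt)
    ax0=.5*e+np.array([0,0,np.cos(np.pi/6)])
    ax=np.sin(b)*e+np.array([0,0,np.cos(b)])
    o=np.array([c[0],c[1],.034])+.058*e
    z=-ax; y=sgn*np.array([-e[1],e[0],0]); x=np.cross(y,z)
    M=np.c_[x,y,z]; return o+s*ax0+zt*ax, R.from_matrix(M).as_euler('xyz',degrees=True)
E
python3 - <<'E'
from h import *
print(read_clock())
q=solve_ik([.4245,.189,.2],[180,0,60]); print("pre",q); print(solve_ik([.4245,.189,.019],[180,0,60]))
for sg in (1,-1):
    for s in (.004,.06,.13,.22):
        P,o=place_pose(s,[.4757,-.1555],-105,.019,sg); print(sg,s,P.round(3),o.round(1),solve_ik(P,o))
E
```

```text
12.1583
pre [ 1.98039833e+01 -1.56160499e+01  8.97627828e+01 -2.54444375e-14
  1.05853267e+02  4.98039833e+01]
[ 1.98039833e+01 -1.39114346e+01  1.06753307e+02 -2.54444375e-14
  8.71581275e+01  4.98039833e+01]
1 0.004 [ 0.458 -0.223  0.054] [-180.  -30.   75.] [-48.02414726   4.19156358  91.2869635   25.2696411  100.86932473
 -31.80381492]
1 0.06 [ 0.45  -0.25   0.102] [-180.  -30.   75.] [-50.3085186    4.70069437  85.72273637  25.1735913  106.41433687
 -31.71198677]
1 0.13 [ 0.441 -0.283  0.163] [-180.  -30.   75.] [-52.99928025   6.49147386  77.63794478  25.39419574 113.25287844
 -31.43975684]
1 0.22 [ 0.43  -0.327  0.241] [-180.  -30.   75.] [-56.19878806  10.69909722  65.13146879  26.36451366 122.0941149
 -30.55525123]
-1 0.004 [ 0.458 -0.223  0.054] [-180.   30. -105.] [-48.02414726   4.19156358  91.2869635   25.2696411  100.86932473
 148.19618508]
-1 0.06 [ 0.45  -0.25   0.102] [-180.   30. -105.] [-50.3085186    4.70069437  85.72273637  25.1735913  106.41433687
 148.28801323]
-1 0.13 [ 0.441 -0.283  0.163] [-180.   30. -105.] [-52.99928025   6.49147386  77.63794478  25.39419574 113.25287844
 148.56024316]
-1 0.22 [ 0.43  -0.327  0.241] [-180.   30. -105.] [-56.19878806  10.69909722  65.13146879  26.36451366 122.0941149
 149.44474877]
```

Run:
```python
from h import *
move_ptp([.4245,.185,.24],[180,0,60]); dwell(.15)
tcp=(read_ee_pos(),read_tool_rot()); p=capture("wrist"); W=cloud(p,tcp); save("w6",p["img"])
print(tcp,read_clock())
m=(W[...,2]>0.1)&(W[...,2]<0.112)
k,l,st,c=cv2.connectedComponentsWithStats(m.astype(np.uint8))
for i in range(1,k):
    if st[i,4]>200:
        w=W[l==i]; print(c[i].round(),st[i,4],w.mean(0).round(4),w.min(0).round(3),w.max(0).round(3),((w.min(0)+w.max(0))/2).round(4),p["img"][l==i].mean(0).round())
```

```text
(array([0.42514789, 0.18420908, 0.24045102]), array([ 1.79964982e+02, -2.66443432e-02,  5.98805255e+01])) 13.725
[444.  27.] 346 [0.5845 0.2439 0.106 ] [0.582 0.219 0.1  ] [0.587 0.268 0.112] [0.5846 0.2437 0.106 ] [21. 20. 21.]
[374.  92.] 1593 [0.5092 0.2275 0.104 ] [0.489 0.208 0.1  ] [0.529 0.247 0.107] [0.5093 0.2273 0.1034] [222. 171. 204.]
[476. 147.] 1370 [0.5689 0.1348 0.1068] [0.554 0.063 0.1  ] [0.593 0.193 0.112] [0.5736 0.1283 0.106 ] [41. 40. 41.]
[315. 170.] 1308 [0.427  0.1921 0.104 ] [0.407 0.172 0.1  ] [0.446 0.211 0.106] [0.4268 0.1918 0.1032] [80. 47. 42.]
[368. 235.] 1123 [0.4399 0.106  0.1039] [0.42  0.085 0.1  ] [0.46  0.125 0.107] [0.4398 0.105  0.1033] [219. 159. 191.]
[520. 298.] 537 [ 0.5488 -0.0425  0.106 ] [ 0.509 -0.097  0.1  ] [ 0.6   -0.021  0.112] [ 0.5547 -0.0588  0.106 ] [161. 141. 119.]
[406. 343.] 406 [ 0.415  -0.0335  0.106 ] [ 0.378 -0.058  0.1  ] [ 0.446 -0.02   0.112] [ 0.4122 -0.0391  0.106 ] [132. 117. 100.]
```

View pics/w6.png

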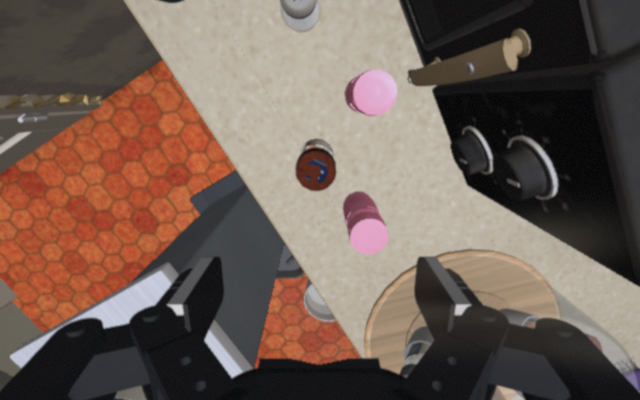

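The wrist view at (316,170) shows the dark-red-capped jar at (0.426, 0.191), with its top at about 0.104 m, which matches the given height. The pink ones are at (375,92) and (365,225). I'll grasp the dark-capped one.

Run:
```python
from h import *
x,y=.4258,.1908
move_ptp([x,y,.12],[180,0,60])
print(move_straight([x,y,.019],feed=.08,threshold=10), read_ee_pos(),read_wrist_force())
gripper_close(); dwell(.15); e=read_ee_pos(); print(read_finger_gap(),read_wrist_force(),e,read_tool_rot(),read_clock())
np.save("zt.npy",e)
p=capture("wrist"); save("w7",p["img"])
```

```text
False [0.42625728 0.19094789 0.01971524] [-0.2408605   0.50579134  0.7613177 ]
0.46384153689779073 [-0.06753498 -0.12008706  3.03699845] [0.42601391 0.19093678 0.01938591] [ 1.79977556e+02 -3.32511662e-02  6.00040474e+01] 16.325
```

View pics/w7.png

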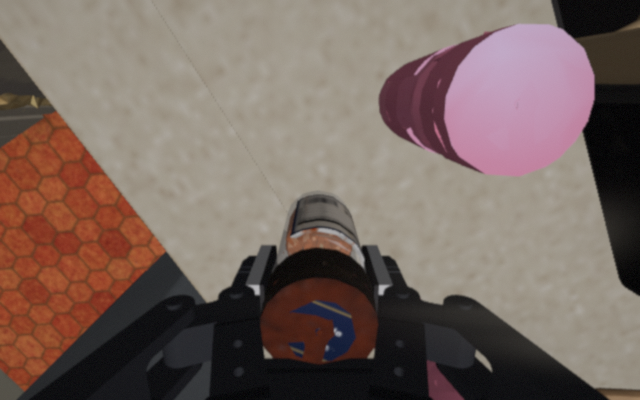

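The jar is gripped. I'll lift it and carry it to a pose above the cradle.

Run:
```python
from h import *
e=np.load("zt.npy"); zt=float(e[2])
move_straight([e[0],e[1],.32],feed=.25)
tcp=(read_ee_pos(),read_tool_rot()); p=capture("wrist"); W=cloud(p,tcp)
T=(W-tcp[0])@R.from_euler('xyz',tcp[1],degrees=True).as_matrix()
# cap top in tool frame ~ z=-(0.105-zt)
m=(abs(T[...,2]+(.105-zt))<.004)&(abs(T[...,0])<.03)&(abs(T[...,1])<.018)
w=T[m]; print("cap",m.sum(),w.mean(0),w.min(0),w.max(0),read_finger_gap())
P,o=place_pose(.22,[.4757,-.1555],-105,zt)
move_ptp(P+[0,0,.06],o); print(read_ee_pos(),read_tool_rot(),read_clock(),read_q())
move_straight(P,feed=.2); dwell(.1)
tcp=(read_ee_pos(),read_tool_rot()); p=capture("wrist"); save("w8",p["img"])
overlay(p,np.array([.4757,-.1555]),-105,-105,(140,60,500,300),2.2,"ov8",tcp)
save("sc8",cv2.resize(capture("scene")["img"][150:320,230:400],None,fx=3.5,fy=3.5))
```

```text
cap 8370 [ 0.00498272  0.00028436 -0.08463023] [-0.01312157 -0.01799035 -0.08663075] [ 0.02138435  0.01798525 -0.08162283] 0.4632311126666441
[ 0.43033272 -0.32624019  0.30172777] [179.96190934 -29.97282104  75.11160663] 19.7417 [-56.10262199  11.95432936  57.50700431  28.39926725 127.7121417
 -27.00448245]
```

View pics/ov8.png

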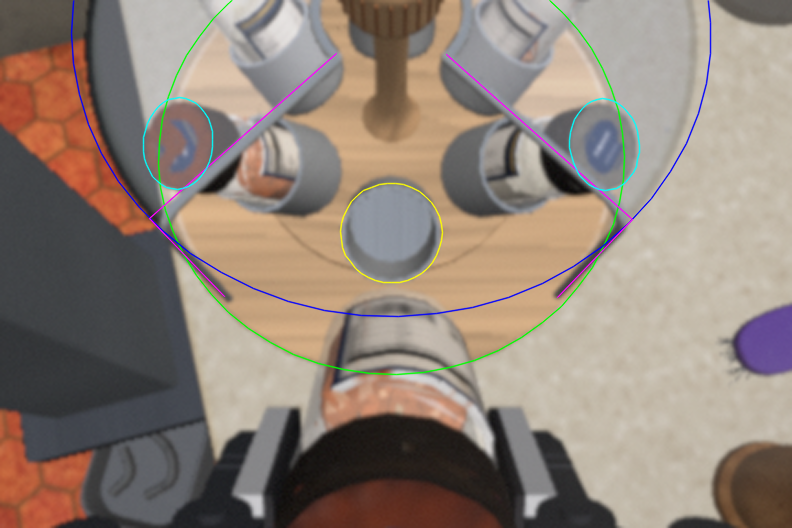

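View pics/sc8.png

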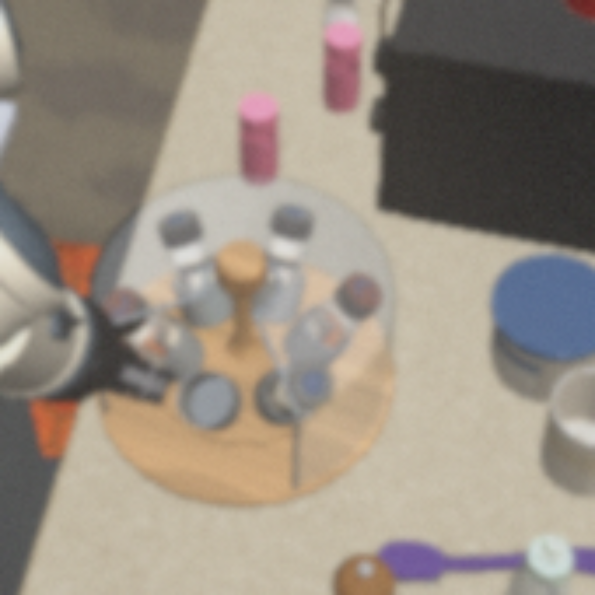

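Run:
```python
from h import *
zt=float(np.load("zt.npy")[2])
P,o=place_pose(.075,[.4757,-.1555],-105,zt)
print(move_straight(P,feed=.12,threshold=10)); dwell(.1)
tcp=(read_ee_pos(),read_tool_rot()); print(tcp,read_wrist_force(),read_clock())
p=capture("wrist"); W=cloud(p,tcp); np.savez("w9.npz",W=W,img=p["img"],tcp=np.array(tcp))
overlay(p,np.array([.4757,-.1555]),-105,-105,(180,100,460,310),2.8,"ov9",tcp)
s=capture("scene"); save("sc9",cv2.resize(s["img"][200:300,240:340],(600,600),interpolation=cv2.INTER_CUBIC))
```

```text
False
(array([ 0.44865061, -0.25770222,  0.11644666]), array([179.92716091, -29.95342209,  75.01604871])) [ 0.1756501   0.01201655 -1.5323545 ] 21.85
```

View pics/ov9.png

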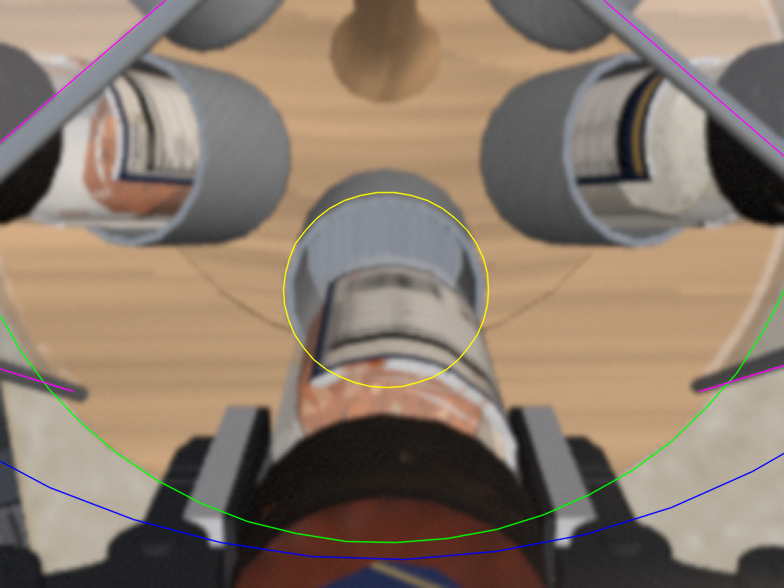

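View pics/sc9.png

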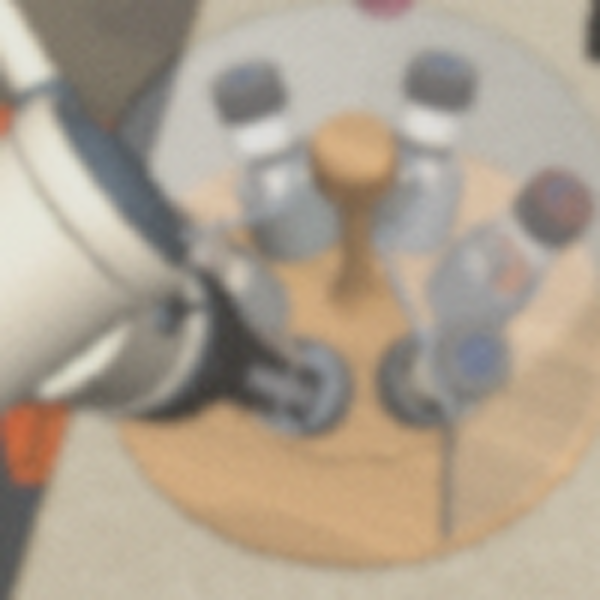

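Run:
```python
from h import *
d=np.load("w9.npz"); zt=float(np.load("zt.npy")[2]); tcp=d["tcp"]
p=capture("wrist")
x0,y0,s=250,140,4.4
im=cv2.resize(d["img"][y0:y0+136,x0:x0+140],None,fx=s,fy=s,interpolation=cv2.INTER_CUBIC); save("z9a",im); im=np.ascontiguousarray(im)
M=R.from_euler('xyz',tcp[1],degrees=True).as_matrix()
def dr(X,col):
    q=((proj(p,X,(tcp[0],tcp[1]))-[x0,y0]+.5)*s-.5).round().astype(int); cv2.polylines(im,[q.reshape(-1,1,2)],False,col,1,cv2.LINE_AA)
t=np.linspace(0,2*np.pi,60)
for h in (0,.03,.06): dr(tcp[0]+np.c_[.0205*np.cos(t),.0205*np.sin(t),np.full(60,zt-h)]@M.T,(255,0,0))
a=np.radians(-105);e=np.array([np.cos(a),np.sin(a),0]);ty=np.array([-e[1],e[0],0]);ax=.5*e+np.array([0,0,.866]);nx=np.cross(ty,ax)
o=np.array([.4757,-.1555,.034])+.058*e
for r,h in((.0265,.045),(.024,.045),(.024,.004)): dr(o+h*ax+r*(np.cos(t)[:,None]*nx+np.sin(t)[:,None]*ty),(255,255,0) if h>.01 else (0,255,0))
save("z9",im)
```

```text
(no output)
```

View pics/z9.png

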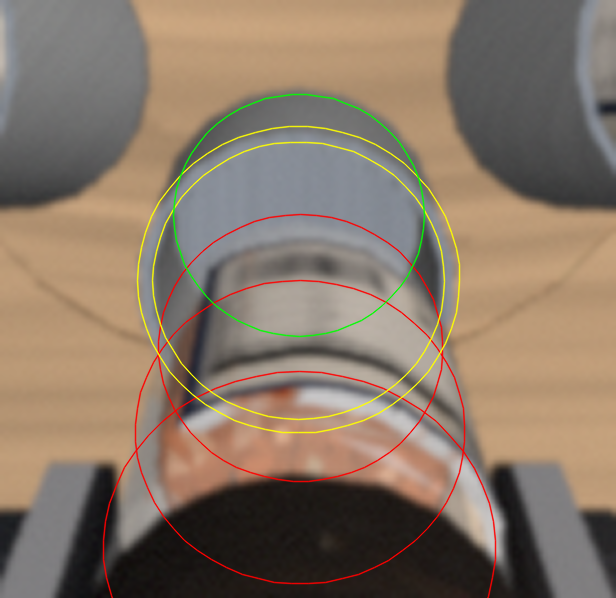

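View pics/z9a.png

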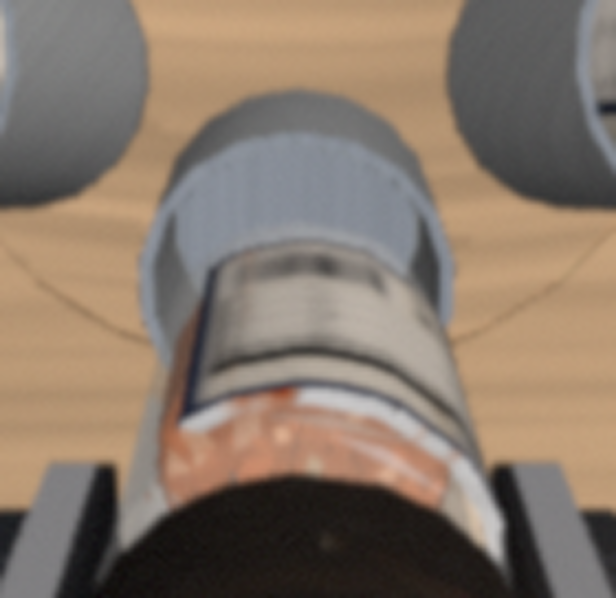

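Run:
```python
from h import *
from scipy.optimize import least_squares
d=np.load("w9.npz"); tcp=d["tcp"]; W=d["W"]
M=R.from_euler('xyz',tcp[1],degrees=True).as_matrix(); T=(W-tcp[0])@M
for v in range(185,262,5): print(v,T[v,318].round(4),T[v,305].round(4),T[v,335].round(4))
m=np.zeros(T.shape[:2],bool); m[200:245,300:337]=1; m&=(T[...,2]<.017)&(T[...,2]>-.05)&(T[...,0]>.0)
w=T[m]; print(m.sum())
f=lambda s:np.hypot(w[:,0]-s[0]-s[2]*w[:,2],w[:,1]-s[1]-s[3]*w[:,2])-.0205
r=least_squares(f,[0,0,0,0],loss="soft_l1",f_scale=.001); print(r.x,np.degrees(r.x[2:]),np.abs(f(r.x)).mean())
```

```text
185 [ 0.0033 -0.      0.0929] [ 0.0035 -0.011   0.0922] [0.0038 0.0143 0.0913]
190 [0.0198 0.0001 0.0179] [-0.0007 -0.011   0.0915] [-0.0013  0.0145  0.0938]
195 [0.0207 0.0001 0.004 ] [ 0.0184 -0.0076  0.0118] [0.0175 0.0104 0.0149]
200 [ 0.0212  0.0001 -0.0072] [ 0.0199 -0.0071 -0.0029] [0.0187 0.0097 0.001 ]
205 [ 0.0207  0.0001 -0.0144] [ 0.0195 -0.0068 -0.0107] [ 0.0192  0.0092 -0.0096]
210 [ 0.0208  0.0002 -0.0225] [ 0.0196 -0.0064 -0.019 ] [ 0.0192  0.0088 -0.0179]
215 [ 0.0211  0.0002 -0.0306] [ 0.0196 -0.0061 -0.0265] [ 0.0194  0.0084 -0.0259]
220 [ 0.0206  0.0002 -0.036 ] [ 0.0202 -0.0058 -0.035 ] [ 0.0195  0.0081 -0.0329]
225 [ 0.0212  0.0002 -0.0436] [ 0.0199 -0.0056 -0.0404] [ 0.0199  0.0077 -0.0404]
230 [ 0.0198  0.0002 -0.0458] [ 0.0196 -0.0054 -0.0453] [ 0.0192  0.0075 -0.0444]
235 [nan nan nan] [ 0.0188 -0.0053 -0.049 ] [ 0.0181  0.0074 -0.0472]
240 [ 0.0201  0.0002 -0.0569] [ 0.0194 -0.005  -0.0553] [ 0.0191  0.0071 -0.0546]
245 [ 0.0189  0.0002 -0.0589] [ 0.0185 -0.0049 -0.0581] [ 0.0181  0.007  -0.0571]
250 [ 0.0201  0.0002 -0.0659] [ 0.0196 -0.0046 -0.0648] [ 0.0195  0.0066 -0.0646]
255 [ 0.0201  0.0002 -0.0698] [ 0.0205 -0.0044 -0.0707] [ 0.0199  0.0063 -0.0694]
260 [ 0.02    0.0002 -0.0735] [ 0.0198 -0.0043 -0.073 ] [ 0.0199  0.0062 -0.0731]
1296
[0.0006413  0.00052607 0.01530994 0.0071756 ] [0.87719473 0.41113178] 0.00030843440015617773
```

Depth shows the jar's axis within 1 mm of the tool axis and its foot where I expected it. The cradle overlay also matches within about 1 mm. Inserting now.

Run:
```python
from h import *
zt=float(np.load("zt.npy")[2]); c=[.4757,-.1555]
a=np.radians(-105);ax=np.array([.5*np.cos(a),.5*np.sin(a),.866])
def s_now():
    P0,_=place_pose(0,c,-105,zt); d=np.array(read_ee_pos())-P0; s=d@ax; return round(s,4),(d-s*ax).round(4)
P,o=place_pose(.03,c,-105,zt)
print(move_straight(P,feed=.05,threshold=10),s_now(),read_wrist_force(),read_clock())
P,o=place_pose(.002,c,-105,zt)
print(move_straight(P,feed=.03,threshold=8),s_now(),read_wrist_force(),read_finger_gap(),read_clock())
dwell(.2); print(s_now(),read_wrist_force())
tcp=(read_ee_pos(),read_tool_rot()); p=capture("wrist"); save("w10",p["img"])
```

```text
False (np.float64(0.0304), array([ 0.0002, -0.    ,  0.    ])) [-0.12078601  0.4784811  -0.2183915 ] 23.05
True (np.float64(0.0039), array([-0., -0., -0.])) [ 0.75139379 -2.18969207  4.22795381] 0.4627982166803166 23.8583
(np.float64(0.0039), array([-0.0001, -0.0001, -0.    ])) [ 0.78297046 -2.02327092  5.39990798]
```

View pics/w10.png

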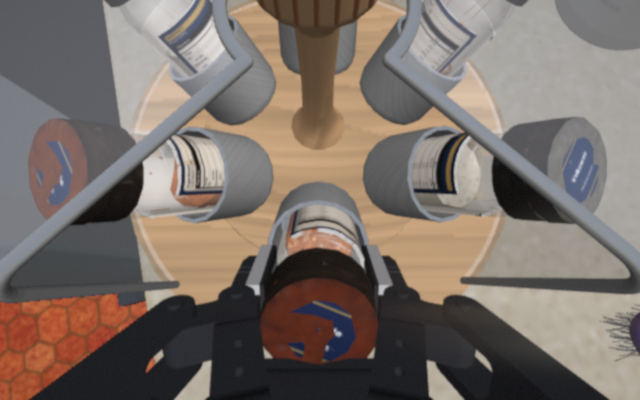

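The jar touched the floor at s = 3.9 mm, against 4 mm expected. Releasing and retreating along the cradle axis.

Run:
```python
from h import *
zt=float(np.load("zt.npy")[2]); c=[.4757,-.1555]
let_go(); print(read_finger_gap(),read_wrist_force(),read_clock())
P,o=place_pose(.2,c,-105,zt); print(move_straight(P,feed=.15,threshold=15),read_clock())
P,o=place_pose(.3,c,-105,zt)
try: move_straight(P,feed=.2)
except PlanningError as e: print(e)
dwell(.2)
tcp=(read_ee_pos(),read_tool_rot()); p=capture("wrist"); save("w11",p["img"]); W=cloud(p,tcp)
overlay(p,np.array(c),-105,-105,(100,0,540,300),1.8,"ov11",tcp)
for r in regions_of(p,"spice_jar"): print(r["confidence"],r["extent"])
s=capture("scene"); save("sc11",cv2.resize(s["img"][190:310,240:360],(600,600),interpolation=cv2.INTER_CUBIC)); print(tcp,read_wrist_force(),read_clock())
# seated jar axis: expected frame
a=np.radians(-105);e=np.array([np.cos(a),np.sin(a),0]);ty=np.array([-e[1],e[0],0]);ax=.5*e+np.array([0,0,.8660254]);nx=np.cross(ty,ax)
D=(W-(np.array([*c,.034])+.058*e)); C=np.stack([D@nx,D@ty,D@ax],-1)
m=(abs(C[...,0])<.03)&(abs(C[...,1])<.03)&(C[...,2]>.098)&(C[...,2]<.12)
w=C[m]; print("cap top",m.sum(),np.median(w,0).round(4),w.min(0).round(4),w.max(0).round(4)); 
A=np.c_[w[:,:2],np.ones(len(w))]; print("plane",np.linalg.lstsq(A,w[:,2],rcond=None)[0])
```

```text
1.003167063017203 [ 0.56814592 -0.74716758 -0.0775284 ] 24.625
False 26.0917
0.86 [303.0, 138.9, 30.7, 53.9]
(array([ 0.41941963, -0.36503928,  0.30931151]), array([-179.71656826,  -30.15844759,   74.89274724])) [ 0.03651655 -0.59086468 -0.99186773] 27.0917
cap top 911 [ 0.01   -0.0012  0.1101] [-0.0085 -0.0208  0.098 ] [0.0297 0.0184 0.114 ]
plane [ 0.00374184 -0.00906761  0.10941949]
```

View pics/ov11.png

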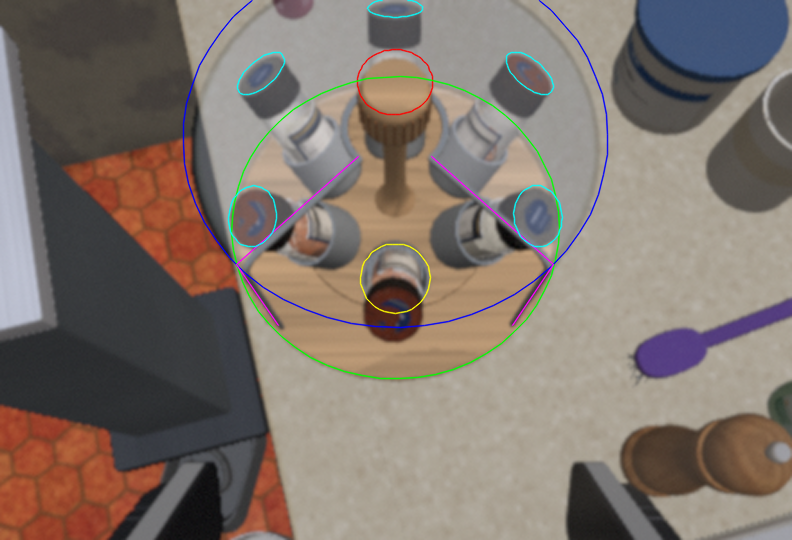

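View pics/sc11.png

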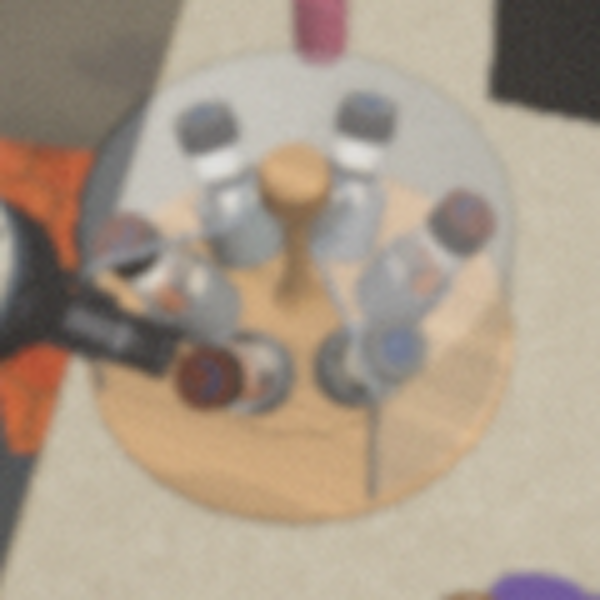

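The jar is seated: its cap top measures 109.4 mm along the cradle axis against 109 mm expected. The cradle faces the middle of the opening and the gripper is clear. Handing in.

Run:
```python
from h import *
print(read_wrist_force(),read_finger_gap(),read_clock()); job_done()
```

```text
[ 0.03651655 -0.59086468 -0.99186773] 0.9989618706676113 27.0917
the job is handed in; nothing more can be done
```

The dark-capped spice jar is in the carousel's cradle, released, with the cradle facing the middle of the opening. I handed the job in at about 27 s; no verdict is reported.

- **Carousel:** I turned the knob +61°. The fitted cradle direction is about −105°, and the middle of the opening is also about −105°.
- **Jar:** I lowered it along the 30° cradle axis. It touched the cradle floor at 3.9 mm, against 4 mm expected. I held it there for 0.2 s, then let go and backed out.
- **Last checks:** The cap top measured 109.4 mm along the cradle axis, against 109 mm expected, with no measurable lean. The fingers were fully open, the gripper was clear, and the wrist force was about 1 N. I kept clear of the pepper mill, salt shaker and mug, but did not re-measure their positions afterwards.

**What failed or disagreed:**
- My first grip on the knob closed on air. Wrist depth put the real fingertips about 37 mm (shut) to 50 mm (open) behind the reported TCP, so I allowed for that and the second grip held.
- The carousel centre differed by about 2 mm between the camera and the grip estimates. I used a value between them, which was within the cradle's play.
- My overlay of the cover's rim came out a few percent larger than in the pictures. I did not use the rim for positioning.

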